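# Fish the remote out of the cable box

## Task

The blue remote has slipped through the cut-out in the top of the brown wooden-looking cable box and lies inside; it is longer than the cut-out. Reach in, tilt it and ease it out end first through the cut-out without forcing it against the box, and finish still holding it in the gripper, still, in the air, with its whole length well above the box's top. Leave the tin, the dish, the ornament and the coaster where they are.

Things in the scene. Friction and masses are not known exactly. Their poses are not given: they have to be found in the camera images.
- remote_center (a point): Centre (half-way up) of the loose blue plastic remote, a 230 x 42 x 24 mm bar of about 160 g (mass varies some 25 %) lying face up on the stand inside the cable box, roughly along the box's length and up to 35 mm off its middle. x along its 230 mm length, y across its 42 mm width, z out of its button face. A white ring with a black dot marks the middle of the face; a small red button is near the +x end, grey buttons on the +x half, black ones on the -x half.
- remote_end_a (a point): Middle of the remote's +x (red button) end face, 115 mm from its centre.
- remote_end_b (a point): Middle of the remote's -x end face, 115 mm from its centre.
- remote: The same remote; origin at the centre of its underside, axes as remote_center.
- cable_box: Fixed walnut-look laminate cable box, 210 mm (x) by 380 mm (y, its length) by 64 mm high, turned at most 0.35 rad from the world axes; origin on the stand under its centre. Walls 8 mm thick, no bottom (inside 194 x 364 mm, the stand is its floor). Its top is 6 mm thick (underside at 58 mm, upper face at 64 mm) with a square cut-out of 160 x 160 mm in the middle, outlined in grey; the top covers 110 mm at either end of the length.
- cutout (a point): Centre of the cut-out, at the upper face of the box's top (64 mm above the stand); axes as cable_box.
- coaster: Loose round bamboo coaster, 84 mm across, 8 mm thick, lying on the box's top near its +y end; origin at its underside. Leave alone.
- tin: Loose lidded steel tin with a snap latch, 104 x 154 x 66 mm, on the stand; origin at its underside. Leave alone.
- dish: Loose green glass dish with glass marbles, 120 mm across, 35 mm high; origin at its underside. Leave alone.
- ornament: Loose silver ceramic ornament, 80 mm across, 112 mm high; origin at its underside. Leave alone.
Mind the look-alikes: they are no part of the job. What is meant by the remote is not pink, and is the smaller of those in its own colour.

How it is judged:
On the way:
1. the remote is tilted through the cut-out: one end above the box's top, the other still below it (((height (world z) of remote_end_a above 0.076 m and height (world z) of remote_end_b below 0.056 m) or (height (world z) of remote_end_b above 0.076 m and height (world z) of remote_end_a below 0.056 m))), for 0.1 s.
At the end, for the whole second after the job is handed in: The remote is held by the fingers, still (under 30 mm/s), both its ends more than 100 mm above the stand (36 mm over the box's top), touching neither the box nor anything standing about; tin, dish, ornament and coaster within 20 mm of where they were (height (world z) of each of remote_end_a, remote_end_b above 0.1 m and contact force between the fingers and remote above 1 N and linear speed of remote below 0.03 m/s and contact force between remote and cable_box below 0.2 N and contact force between remote and tin below 0.2 N and contact force between remote and dish below 0.2 N and contact force between remote and ornament below 0.2 N and contact force between remote and coaster below 0.2 N and distance of each of tin, dish, ornament, coaster from where it was at the start of the episode below 0.02 m); the arm keeps its last pose, push and grip.
It fails at once if tin disturbed (moved over 20 mm) (distance of tin from where it was at the start of the episode above 0.02 m).
It fails at once if dish disturbed (moved over 20 mm) (distance of dish from where it was at the start of the episode above 0.02 m).
It fails at once if ornament disturbed (moved over 20 mm) (distance of ornament from where it was at the start of the episode above 0.02 m).
It fails at once if coaster disturbed (moved over 20 mm) (distance of coaster from where it was at the start of the episode above 0.02 m).
It fails at once if the remote forced against the box (over 40 N) (contact force between remote and cable_box above 40 N).
It also fails if it takes over 40 s, if anything falls off the work surface, if the arm or the gripper's body presses on something with over 40 N, if the wrist force passes 120 N, or if a joint passes its speed limit or range.

## Robot

A 6-joint arm with a two-finger parallel gripper is mounted at the origin on the work surface. World frame = base frame: x ahead of the robot, y to its left, z up, the work surface at z = 0. Lengths are in m, angles in rad, forces in N, time in s.
With the tool pointing down it reaches from about 0.35 to 0.975 m from the base axis. Payload 7.1 kg.
Tool frame: the origin (TCP) lies midway between the tips of the shut fingers; the grasp point (between the pads) lies 19 mm behind it; z points along the fingers, y is the line along which they close (so a half turn about z gives the same grasp; the last joint's range is limited). The gripper opens to 88 mm and grips with 3 to 60 N. Pads are 20 mm wide; open, the fingers measure 115 mm over their backs; the gripper's body (75 mm by 178 mm) begins 61 mm behind the grasp point.
Start: joints at [1.225, 0.423, 1.63, -0, 1.089, -0.019], TCP at [0.201, 0.592, 0.223] pointing down, gripper open.
Joint ranges: [-3, 3], [-0.9, 2.11], [0.09, 2.58], [-1.31, 4.45], [0.11, 2.69], [-2.54, 2.54]. Speed limits (rad/s): [2.39, 2.39, 3.01, 3.14, 3.14, 3.14].

## Interface

Orientations are given as a unit quaternion [w, x, y, z].
In Python, from station import move_pose, movel, movej, command_gripper, wait, inverse_kinematics, read_camera, camera_info, MotionError, job_done, get_time, get_joint_pos, get_qvel, get_effort, get_tcp_pos, get_ee_rot, get_ft_force, get_ft_torque, get_grip_width, get_finger_force gives the robot as it stands. Calls block until the motion is done:
- move_pose(position, orientation): joint-space move of the TCP to a pose.
- movel(position, frame=None, v=0.15, until_force=None): straight line of the TCP; frame=None keeps the orientation; v is the mean speed in m/s. With until_force (N) it stops when the force on the tool has changed by that much, and returns True; else False.
- movej(angles): joint-space move.
- command_gripper(opening): opening from 0.0 (shut) to 1.0 (fully open); the grip force is fixed at half the most; returns when the fingers have stopped.
- wait(seconds).
- inverse_kinematics(position, orientation): joint angles nearest the present ones, or None.
- read_camera(name): name is "side" or "top" or "wrist"; returns the picture (400x640x3 uint8, red, green, blue); there is no depth.
- camera_info(name): a dict with "intrinsics" (3x3 intrinsics, pixels), "dist" ([k1, k2, p1, p2, k3] as OpenCV has them; the pictures are not rectified), "T" (4x4, takes a point from camera to world coordinates); the wrist camera has in their place "tool_from_camera" (4x4, takes a point from camera to tool coordinates, whose origin is the TCP and whose axes are the flange's). Camera axes: x right, y up, looking along -z (the intrinsics and any distortion apply to the point x, -y, -z); pixel columns grow to the right and rows downward; lengths in m; the calibration is good to about 2 mm. A picture is of the moment at which its call begins: read the wrist's pose just before it. camera_info takes no time and is no camera call.
A pose or a line that the arm cannot do raises MotionError and nothing moves.
- job_done(): hands the job in; it is judged then, once.
Readings, each from a call of its own:
- get_time(): time.
- get_joint_pos(): joint angles.
- get_qvel(): joint speeds.
- get_effort(): joint torques, N m.
- get_tcp_pos(): TCP position.
- get_ee_rot(): TCP orientation.
- get_ft_force(): force on the tool from outside, world axes, zero at the start.
- get_ft_torque(): the same for the moment, N m.
- get_grip_width(): opening from 0.0 (shut) to 1.0 (fully open).
- get_finger_force(): force on a finger pad.
Only numpy, scipy, OpenCV 4.12 (cv2) and the standard library are available. Lean on these libraries where they do the work, as an engineer would, in place of code of your own. Each camera call takes 0.05 s, during which the arm holds its last target. There are 200 camera calls.

## Working session

There is one attempt and no reset: what is moved stays moved. The work goes in short steps, each a Python script; the robot and the scene stay as the last script left them, time stands still between calls to the robot, and variables do not carry over. Pictures are saved under pics/ and viewed, at most 10 in all, crops included, and the job is handed in when it is done.

```bash
mkdir -p pics; ls; python3 - <<'E'
from station import *
import cv2,numpy as np
for n in("top","side","wrist"):
    im=read_camera(n);cv2.imwrite(f"pics/{n}0.png",im[:,:,::-1])
    i=camera_info(n);print(n,{k:np.round(v,4).tolist() for k,v in i.items()})
a=cv2.imread("pics/top0.png");b=cv2.imread("pics/side0.png")
print(get_time(),get_ee_rot(),get_grip_width())
E
```

```text
pics
top {'intrinsics': [[379.9115, 0.0, 319.3125], [0.0, 379.9115, 194.3777], [0.0, 0.0, 1.0]], 'dist': [-0.0239, 0.0, 0.0, 0.0, 0.0], 'T': [[0.0282, 0.9822, -0.1855, 0.2629], [-0.9996, 0.0286, -0.0004, 0.0023], [0.0049, 0.1855, 0.9826, 1.2054], [0.0, 0.0, 0.0, 1.0]]}
side {'intrinsics': [[417.4046, 0.0, 315.5582], [0.0, 417.4046, 203.7731], [0.0, 0.0, 1.0]], 'dist': [0.0058, 0.0, 0.0, 0.0, 0.0], 'T': [[0.7168, 0.384, -0.582, -0.3283], [-0.697, 0.371, -0.6136, -0.8303], [-0.0197, 0.8455, 0.5336, 0.7954], [0.0, 0.0, 0.0, 1.0]]}
wrist {'intrinsics': [[333.3704, 0.0, 323.8489], [0.0, 333.3704, 202.366], [0.0, 0.0, 1.0]], 'dist': [-0.0485, 0.0, 0.0, 0.0, 0.0], 'tool_from_camera': [[0.0004, 0.9519, 0.3063, 0.0849], [1.0, -0.0006, 0.0008, 0.0005], [0.001, 0.3063, -0.9519, -0.1627], [0.0, 0.0, 0.0, 1.0]]}
0.15 [-9.85706872e-05  1.62646904e-01  9.86684175e-01 -5.59158031e-04] 1.0011100445073544
```

View pics/top0.png

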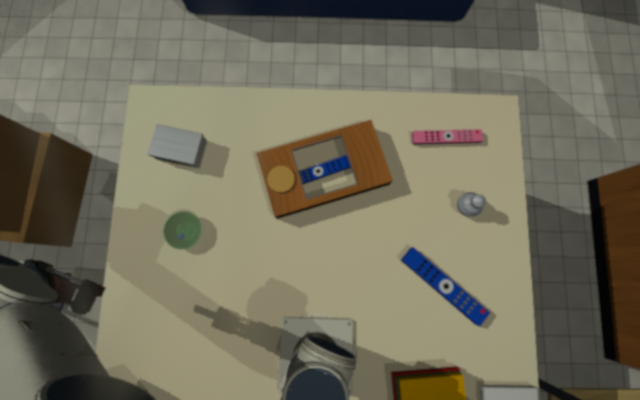

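View pics/side0.png

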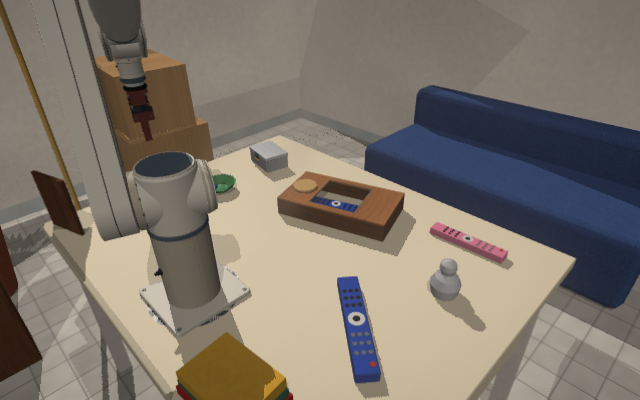

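The top view shows the box near (325,168), with the small blue remote inside it and its ring at about (318,171). The coaster is at (281,179), the box's +y end. The large blue and pink remotes are decoys. Next I'll localise roughly and take two close looks.

```bash
cat > h.py <<'E'
from station import *
import cv2,numpy as np
from scipy.spatial.transform import Rotation as R
def rot(q): return R.from_quat(np.roll(q,-1))
def quat(r): return np.roll(r.as_quat(),1)
def shot(name,file=None):
    i=camera_info(name)
    if name=="wrist":
        M=np.eye(4);M[:3,:3]=rot(get_ee_rot()).as_matrix();M[:3,3]=get_tcp_pos();T=M@i["tool_from_camera"]
    else: T=np.array(i["T"])
    im=read_camera(name)
    if file: cv2.imwrite(file,im[:,:,::-1])
    return im,np.array(i["intrinsics"]),np.array(i["dist"]),T
def ray(px,K,D,T):
    p=cv2.undistortPoints(np.array(px,float).reshape(-1,1,2),K,D)[:,0]
    d=np.c_[p[:,0],-p[:,1],-np.ones(len(p))]@T[:3,:3].T
    return T[:3,3],d
def plane(px,z,K,D,T):
    o,d=ray(px,K,D,T);return o+d*((z-o[2])/d[:,2])[:,None]
def down(yaw,tilt=0):
    # tool z down, tool x along yaw; tilt>0: tool-x end raised
    m=np.array([[np.cos(yaw),np.sin(yaw),0],[np.sin(yaw),-np.cos(yaw),0],[0,0,-1]]).T
    return R.from_matrix(m)*R.from_euler('y',tilt)
E
python3 - <<'E'
from h import *
im,*c=shot("top")
P=plane([[258,152],[371,121],[391,183],[277,215]],.064,*c);print(P.round(3),P.mean(0).round(3))
print(plane([[318,171]],.024,*c))
u=(P[0]-P[1])+(P[3]-P[2]);yaw=np.arctan2(u[1],u[0]);print("yaw of box +y",yaw)
cb=P.mean(0)
# tool x along box axis toward -y end or +y end: pick feasible
for s in(yaw,yaw-np.pi):
    q=quat(down(s));print(s,inverse_kinematics([cb[0],cb[1],.28],q))
    for t in(.42,-.42): print(t,inverse_kinematics([cb[0],cb[1],.15],quat(down(s,t))))
print(down(0,.4).as_matrix().round(2))
E
```

```text
[[ 0.608  0.198  0.064]
 [ 0.721 -0.155  0.064]
 [ 0.521 -0.217  0.064]
 [ 0.411  0.129  0.064]] [ 0.565 -0.011  0.064]
[[0.56201873 0.00917882 0.024     ]]
yaw of box +y 1.8788416693920866
1.8788416693920866 [-4.08177195e-02  2.72553869e-01  1.70995311e+00 -4.44089210e-16
  1.15908568e+00 -3.48863062e-01]
0.42 [-0.23387465  0.53586348  1.71090017  0.39248374  1.15140062 -0.74991668]
-0.42 [ 0.18222906  0.43802748  1.89066648 -0.57227274  0.84354895  0.26698178]
-1.2627509841977065 None
0.42 None
-0.42 [-0.23387465  0.53586348  1.71090017  0.39248374  1.15140062  2.39167597]
[[ 0.92  0.    0.39]
 [ 0.   -1.    0.  ]
 [ 0.39  0.   -0.92]]
```

```bash
python3 - <<'E'
from h import *
q=quat(down(1.879));u=np.array([np.cos(1.879),np.sin(1.879),0])
move_pose(np.array([.565,-.011,.26])-.02*u,q)
shot("wrist","pics/w1.png")
np.save("pose1.npy",shot("wrist")[3])
print(get_time(),get_tcp_pos())
E
```

```text
2.8667 [ 0.57112282 -0.02935133  0.2599565 ]
```

View pics/w1.png

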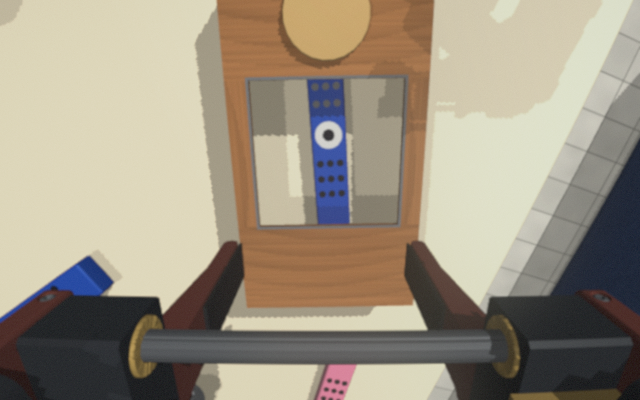

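The wrist view shows the cut-out with corners at about (249,78), (406,77), (398,226) and (258,227). The ring is at (328,135), and the grey-button (+x) end points towards the coaster. Next I'll measure from a second viewpoint and triangulate.

```bash
cat >> h.py <<'E'
def measure(file=None):
    im,*c=shot("wrist",file)
    hsv=cv2.cvtColor(im,cv2.COLOR_RGB2HSV)
    blue=cv2.inRange(hsv,(105,120,40),(130,255,255))
    # blob with white ring nearest image middle
    wh=cv2.inRange(im,(185,185,185),(255,255,255))&cv2.inRange(hsv,(0,0,0),(180,25,255))
    near=cv2.dilate(blue,np.ones((9,9)))
    n,l,s,cc=cv2.connectedComponentsWithStats(wh)
    ring=None
    for k in range(1,n):
        x,y,w,h,a=s[k]
        if a>100 and .7<w/h<1.4 and near[l==k].mean()>150: ring=np.array([x+(w-1)/2,y+(h-1)/2])
    n,l,s,cc=cv2.connectedComponentsWithStats(cv2.morphologyEx(blue,cv2.MORPH_CLOSE,np.ones((25,25))))
    k=l[int(ring[1]),int(ring[0])]
    cn=max(cv2.findContours((l==k).astype(np.uint8),cv2.RETR_EXTERNAL,cv2.CHAIN_APPROX_NONE)[0],key=len)[:,0]
    return ring,cn,im,c
E
python3 - <<'E'
from h import *
u=np.array([np.cos(1.879),np.sin(1.879),0]);v=np.array([-u[1],u[0],0])
obs=[];p0=np.array([.565,-.011,.26])
for k,off in enumerate((-.02*u,-.09*u+.02*v)):
    movel(p0+off)
    ring,cn,im,c=measure(f"pics/m{k}.png")
    P=plane(cn,.024,*c)
    r=cv2.minAreaRect(P[:,:2].astype(np.float32)*1000);b=cv2.boxPoints(r)
    o,d=ray([ring],*c);obs.append((o,d[0]/np.linalg.norm(d)))
    print(ring,"ring@24",plane([ring],.024,*c).round(4),"rect",np.round(r[0]),np.round(r[1]),r[2],b.round().tolist())
    # cut-out: grey outline; edges of walnut hole
    hsv=cv2.cvtColor(im,cv2.COLOR_RGB2HSV)
    wal=cv2.inRange(hsv,(5,100,40),(18,220,255))
    cs,h=cv2.findContours(wal,cv2.RETR_CCOMP,cv2.CHAIN_APPROX_NONE)
    hole=[x for x,hh in zip(cs,h[0]) if hh[3]>=0 and cv2.contourArea(x)>8000]
    for x in hole:
        rr=cv2.minAreaRect(plane(x[:,0],.064,*c)[:,:2].astype(np.float32)*1000)
        q=cv2.approxPolyDP(x,8,True)[:,0]
        print("hole@64",rr,q.tolist(),plane(q,.064,*c)[:,:2].round(3).tolist())
A=sum(np.eye(3)-np.outer(d,d) for o,d in obs);B=sum((np.eye(3)-np.outer(d,d))@o for o,d in obs)
print("ring tri",np.linalg.solve(A,B),get_time())
E
```

```text
[328.5 134. ] ring@24 [[0.5637 0.0113 0.024 ]] rect [573. -12.] [ 39. 174.] 21.235916137695312 [[523.0, 62.0], [586.0, -100.0], [622.0, -86.0], [559.0, 76.0]]
hole@64 ((568.1647338867188, -7.905120849609375), (170.38819885253906, 170.14344787597656), 18.764644622802734) [[408, 73], [401, 226], [258, 230], [244, 77]] [[0.62, 0.098], [0.674, -0.059], [0.518, -0.114], [0.462, 0.044]]
[ 19.5 284.5] ring@24 [[ 0.2063 -0.395   0.024 ]] rect [ 234. -355.] [258.  63.] 50.04685592651367 [[128.0, -434.0], [176.0, -474.0], [341.0, -277.0], [293.0, -237.0]]
ring tri [0.56218356 0.03471175 0.45869434] 3.85
```

```bash
sed -i 's/    ring=None/    ring,best=None,.06/; s/>150: ring=np.array(\(.*\))$/>150:\n            r=np.array(\1); e=np.linalg.norm(plane([r],.024,*c)[0,:2]-[.564,.011])\n            if e<best: ring,best=r,e/' h.py
python3 - <<'E'
from h import *
ring,cn,im,c=measure()
P=plane(cn,.024,*c)
r=cv2.minAreaRect(P[:,:2].astype(np.float32)*1000);b=cv2.boxPoints(r)
print(ring,"ring@24",plane([ring],.024,*c),r,b.round().tolist())
T1=np.load("pose1.npy")
o,d=ray([[328.5,134]],c[0],c[1],T1);o2,d2=ray([ring],*c)
ds=[(o,d[0]/np.linalg.norm(d)),(o2,d2[0]/np.linalg.norm(d2))]
A=sum(np.eye(3)-np.outer(d,d) for o,d in ds);B=sum((np.eye(3)-np.outer(d,d))@o for o,d in ds)
print("ring tri",np.linalg.solve(A,B))
cv2.imwrite("pics/m1.png",im[:,:,::-1])
E
```

```text
Traceback (most recent call last):
  File "h.py", line 39, in measure
    k=l[int(ring[1]),int(ring[0])]
            ~~~~^^^
TypeError: 'NoneType' object is not subscriptable
```

View pics/m1.png

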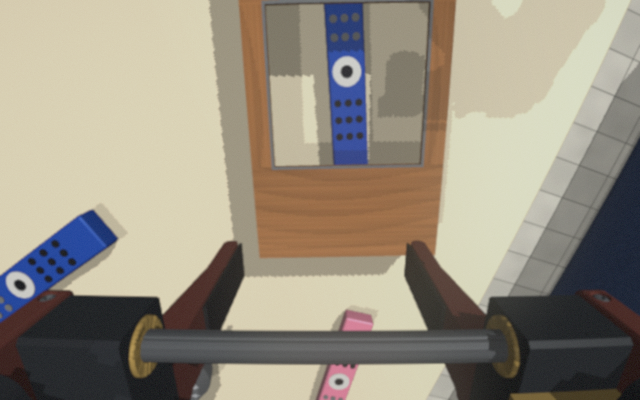

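The second view puts the ring at about (346.5,71.5), where the bright floor merged into its mask. The cut-out corners are at about (264,3), (430,1), (421,166) and (273,167).

```bash
python3 - <<'E'
from h import *
i=camera_info("wrist");K,D=np.array(i["intrinsics"]),np.array(i["dist"])
M=np.eye(4);M[:3,:3]=rot(get_ee_rot()).as_matrix();M[:3,3]=get_tcp_pos();T2=M@i["tool_from_camera"]
T1=np.load("pose1.npy")
def tri(a,b):
    ds=[]
    for p,T in((a,T1),(b,T2)):
        o,d=ray([p],K,D,T);ds.append((o,d[0]/np.linalg.norm(d)))
    A=sum(np.eye(3)-np.outer(d,d) for o,d in ds);B=sum((np.eye(3)-np.outer(d,d))@o for o,d in ds)
    return np.linalg.solve(A,B)
def dot(f,x,y):
    g=cv2.imread(f,0)[y-9:y+10,x-9:x+10];m=cv2.moments((g<90).astype(np.uint8),True)
    print(m["m00"]);return [x-9+m["m10"]/m["m00"],y-9+m["m01"]/m["m00"]]
a=dot("pics/m0.png",328,135);b=dot("pics/m1.png",346,71)
print(a,b,"ring",tri(a,b).round(4))
C=np.array([tri(*p) for p in(([249,78],[264,3]),([406,77],[430,1]),([398,226],[421,166]),([258,227],[273,167]))])
print("cutout",C.round(4),C.mean(0).round(4),[np.linalg.norm(C[k]-C[k-1]).round(3) for k in range(4)])
e=(C[0]+C[1]-C[2]-C[3]);print("box yaw",np.arctan2(e[1],e[0]))
# remote axis from blue edge midpoints per row, face plane z=.024
for f,T,rows in(("pics/m0.png",T1,list(range(92,115))+list(range(155,208))),("pics/m1.png",T2,list(range(12,45))+list(range(95,150)))):
    h=cv2.cvtColor(cv2.imread(f),cv2.COLOR_BGR2HSV);bl=cv2.inRange(h,(105,120,40),(130,255,255))
    bl[:,:295]=0;bl[:,380:]=0
    mid=[];w=[]
    for r in rows:
        x=np.flatnonzero(bl[r]);q=plane([[x[0]-.5,r],[x[-1]+.5,r]],.024,K,D,T);mid.append(q.mean(0));w.append(np.linalg.norm(q[0]-q[1]))
    l=cv2.fitLine(np.array(mid,np.float32)[:,:2],cv2.DIST_HUBER,0,.01,.01).ravel()
    print("axis yaw",np.arctan2(l[1],l[0]),"pt",l[2:],"w",np.median(w))
E
```

```text
73.0
90.0
[328.1232876712329, 134.31506849315068] [346.43333333333334, 71.1] ring [0.5633 0.0117 0.0267]
cutout [[ 0.4651  0.045   0.057 ]
 [ 0.6185  0.0948  0.064 ]
 [ 0.6698 -0.0583  0.0679]
 [ 0.5173 -0.1081  0.0686]] [ 0.5677 -0.0067  0.0643] [np.float64(0.162), np.float64(0.161), np.float64(0.161), np.float64(0.16)]
box yaw 1.896456354539964
axis yaw -1.1961854 pt [ 0.57413536 -0.01560407] w 0.03858290971051062
axis yaw -1.1954359 pt [ 0.56983006 -0.0054939 ] w 0.039037871668647736
```

Checks pass: the ring height triangulates to 27 mm (24 mm expected), the cut-out sides to 160–162 mm, and the cut-out plane to 64 mm. The remote's +x end lies about 134 mm towards +y, under the top. So the plan is to grip it, slide it about 25 mm towards +y, raise the −x end, and pull it out. Next I'll check IK along the path, then grip.

```bash
cat > plan.py <<'E'
from h import *
yaw=1.946;C=np.array([.5635,.0115,0]);O=np.array([.5677,-.0067,0]);G=.020;H=.005
e=np.array([np.cos(yaw),np.sin(yaw),0]);c0=(C-O)@e;lat=C-O-c0*e
def pose(uA,th,zA):  # low (+x) end's bottom at uA from cut-out middle along remote, height zA
    r=down(yaw,-th)
    A=O+lat+uA*e+[0,0,zA]
    return A+r.apply([-(.115+G),0,-H]),quat(r)
uA0=c0+.115
way=[(uA0,0,0),(uA0,0,.004),(.159,0,.004),(.159,.14,.006),(.159,.28,.006),(.134,.35,.006),(.110,.42,.006),(.080,.42,.018),(.055,.42,.028),(.055,.42,.08),(.055,.42,.13)]
E
python3 - <<'E'
from plan import *
print(c0,lat)
for w in way: p,q=pose(*w);j=inverse_kinematics(p,q);print(w,p.round(3),None if j is None else np.round(j,2))
p,q=pose(*way[0])
command_gripper(.75)
move_pose(p+[0,0,.12],q)
print(movel(p+[0,0,.03],v=.12),movel(p,v=.04,until_force=8),get_tcp_pos(),get_ft_force())
shot("side","pics/s1.png")
command_gripper(0)
print(get_grip_width()*88,get_finger_force(),get_ft_force(),get_time())
E
```

```text
0.0184730212213956 [0.00256966 0.00101209 0.        ]
(np.float64(0.1334730212213956), 0, 0) [ 0.571 -0.007  0.005] [-0.03  0.67  1.85 -0.    0.62 -0.41]
(np.float64(0.1334730212213956), 0, 0.004) [ 0.571 -0.007  0.009] [-0.03  0.66  1.85 -0.    0.63 -0.41]
(0.159, 0, 0.004) [0.561 0.017 0.009] [ 0.01  0.66  1.87 -0.    0.62 -0.37]
(0.159, 0.14, 0.006) [0.561 0.019 0.03 ] [ 0.09  0.61  1.9  -0.24  0.61 -0.1 ]
(0.159, 0.28, 0.006) [0.559 0.023 0.048] [ 0.17  0.59  1.92 -0.47  0.63  0.18]
(0.134, 0.35, 0.006) [0.567 0.003 0.057] [ 0.17  0.58  1.92 -0.59  0.65  0.26]
(0.11, 0.42, 0.006) [ 0.574 -0.016  0.066] [ 0.17  0.58  1.92 -0.69  0.67  0.35]
(0.08, 0.42, 0.018) [ 0.585 -0.044  0.078] [ 0.11  0.57  1.9  -0.68  0.68  0.28]
(0.055, 0.42, 0.028) [ 0.595 -0.067  0.088] [ 0.07  0.56  1.89 -0.67  0.68  0.22]
(0.055, 0.42, 0.08) [ 0.595 -0.067  0.14 ] [ 0.07  0.47  1.87 -0.6   0.76  0.12]
(0.055, 0.42, 0.13) [ 0.595 -0.067  0.19 ] [ 0.07  0.39  1.84 -0.54  0.85  0.05]
False False [ 0.57095638 -0.00711562  0.00504033] [-0.43202628  1.28401408 -0.79858002]
42.33273529076289 30.000089406967163 [-0.43816225 -0.37825531  1.77791144] 7.5
```

Gripped: the width reads 42.3 mm, which matches the remote, and the finger force is 30 N. Now slide and tilt, stopping if the force rises.

```bash
python3 - <<'E'
from plan import *
for w in way[1:6]:
    p,q=pose(*w);hit=movel(p,q,v=.05,until_force=12)
    print(w,hit,get_tcp_pos().round(3),np.round(get_ft_force(),1),round(get_grip_width()*88,1),get_time())
    if hit: break
shot("side","pics/s2.png")
im=cv2.imread("pics/s2.png")[130:260,240:440];cv2.imwrite("pics/s2c.png",cv2.resize(im,None,fx=3.8,fy=3.8))
E
```

```text
(np.float64(0.1334730212213956), 0, 0.004) False [ 0.571 -0.007  0.009] [-0.3 -0.5 -1.1] 41.9 7.75
(0.159, 0, 0.004) False [0.562 0.017 0.009] [ 0.7  0.5 -2.2] 42.0 8.4083
(0.159, 0.14, 0.006) False [0.561 0.019 0.03 ] [ 0.5  0.5 -1.6] 42.0 8.975
(0.159, 0.28, 0.006) False [0.559 0.023 0.048] [-0.3  0.3 -1.3] 41.8 9.5
(0.134, 0.35, 0.006) False [0.567 0.002 0.057] [ 0.5 -0.4 -0.5] 41.8 10.1167
```

View pics/s2c.png

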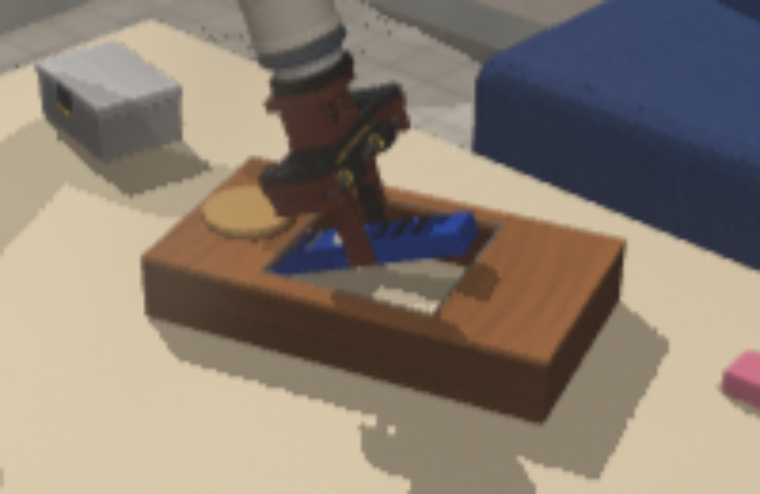

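The crop shows the remote tilted in the grip, with its −x end raised out of the cut-out at about (460,230) and its +x end still under the top. The coaster is undisturbed and there's been no contact force. I'll carry on.

```bash
python3 - <<'E'
from plan import *
for w in way[6:]:
    p,q=pose(*w);hit=movel(p,q,v=.05,until_force=12)
    print(w,hit,get_tcp_pos().round(3),np.round(get_ft_force(),1),round(get_grip_width()*88,1),get_time())
    if hit: break
wait(.5);shot("side","pics/s3.png")
im=cv2.imread("pics/s3.png")[110:260,230:430];cv2.imwrite("pics/s3c.png",cv2.resize(im,None,fx=3.8,fy=3.8))
print(get_finger_force())
E
```

```text
(0.11, 0.42, 0.006) False [ 0.574 -0.016  0.066] [ 0.2 -0.8 -3.1] 41.7 10.7583
(0.08, 0.42, 0.018) False [ 0.585 -0.044  0.078] [ 0.7  0.3 -2.4] 42.1 11.5583
(0.055, 0.42, 0.028) False [ 0.594 -0.067  0.088] [ 0.4  0.2 -2.8] 42.1 12.25
(0.055, 0.42, 0.08) False [ 0.594 -0.067  0.139] [ 0.1  1.2 -2.5] 42.0 13.4417
(0.055, 0.42, 0.13) False [ 0.594 -0.067  0.189] [-0.3  0.6 -2.3] 42.0 14.5917
29.999470710754395
```

View pics/s3c.png

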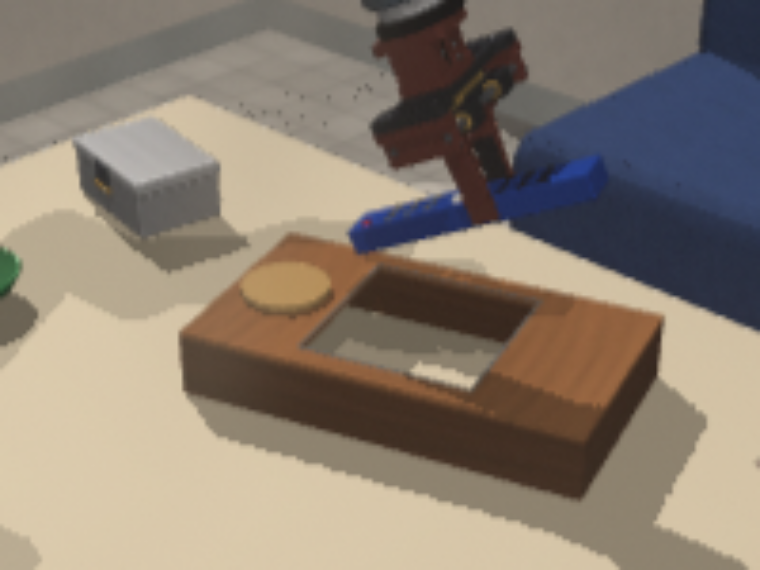

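The remote is fully out and held clear above the box, with its low end at about (360,240) in the crop. The box is empty and the coaster and tin are in place. I'll raise it a further 30 mm for margin, then hand in.

```bash
python3 - <<'E'
from plan import *
p,q=pose(.055,.42,.16);movel(p,q,v=.05);wait(.6)
print(get_tcp_pos(),get_finger_force(),get_grip_width()*88);print(job_done())
E
```

```text
[ 0.59454226 -0.06731553  0.21957078] 29.999575316905975 41.755335543929384
the job is handed in; nothing more can be done
None
```

The blue remote is out of the cable box and held still in the gripper, its lower end about 0.16 m above the stand by the commanded pose. No contact showed up on the way out, and the job is handed in; no verdict came back.

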